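# Seal the ingredient drum with its clamp-band lever

## Robot

A 6-joint arm with a two-finger parallel gripper is mounted at the origin on the work surface. World frame = base frame: x ahead of the robot, y to its left, z up, the work surface at z = 0. Lengths are in mm, angles in rad, forces in N, time in s.
With the tool pointing down it reaches from about 375 to 975 mm from the base axis. Payload 3.8 kg.
Tool frame: the origin (TCP) lies midway between the tips of the shut fingers; the grasp point (between the pads) lies 19 mm behind it (ctrl.hold_point_z is the distance from the TCP to the grasp point, in mm); x points along the fingers, y is the direction in which the jaws open and shut, and the axes are right-handed (so a half turn about x gives the same grasp; the last joint's range is limited). The gripper opens to 88 mm and grips with 3 to 60 N. Pads are 18 mm wide; open, the fingers measure 123 mm over their backs; the gripper's body (75 mm by 187 mm) begins 45 mm behind the grasp point.
Start: joints at [-1.168, 0.264, 1.604, -0, 1.274, -0.037], TCP at [287.381, -610.762, 238.706] pointing down, gripper open.
Joint ranges: [-2.63, 2.63], [-0.94, 2.18], [0.31, 2.57], [-1.31, 4.45], [0, 2.66], [-2.55, 2.55]. Speed limits (rad/s): [2.57, 2.57, 3.14, 3.14, 3.14, 3.14].

## Interface

Orientations are given as a rotation vector (axis times angle).
In Python, from bench import ctrl gives the robot as it stands.
- The arm moves only by the tool send_rows, never from a script. Its argument "rows" is a list of rows, each an object of numbers: "tx", "ty", "tz": the shift along the tool's x, y, z each as a share of 0.8 m, from -1 to 1; "twist": the turn about the tool's x as a share of 180 degrees, from -1 to 1. In form: [{"tx": .., "ty": .., "tz": .., "twist": ..}, ...]. A call has 1 to 20 rows; each row is the pose to reach, as a shift and turn from the pose commanded when the call began, along the tool's axes at that moment, turning the shorter way round; what a row does not reach only later rows make up. A row lasts 1/12 s, in which the tool goes at most 41.7 mm and 7.16 degrees, less where a joint would pass 70% of its speed; a pose out of reach is approached as far as the arm can. A call with a number of a shift or a turn outside -1 to 1 is refused whole. A call with a gripper value outside its range is refused whole. "grip" is the opening, from 0 (shut) to 1 (fully open), set as the call begins (left out, the last holds). The fingers move at their own pace and stop on an object; the grip force is fixed at half the most. Time passes only in rows, so rows that repeat a pose let the fingers close. It gives the time, the measured TCP pose, the force and the opening at its end, in the units of the state.
- ctrl.state(): the state, without advancing time (a new reading comes with each control period).
- ctrl.grab_frame(name): name is "scene" or "side" or "wrist"; returns (picture, depth): 384x512x3 uint8, red, green, blue; 384x512 float32, mm along the optical axis (not along the pixel's ray), 0 where there is no reading.
- ctrl.camera_info(name): a dict with "mtx" (3x3 intrinsics, pixels), "world_from_camera" (4x4, takes a point from camera to world coordinates). Camera axes: x right, y down, z forward; pixel columns grow to the right and rows downward; lengths in mm; the calibration is good to about 2 mm. The wrist camera is an equidistant fisheye: a pixel r from the principal point sees the ray r / f radians off the axis. A picture is of the moment at which its call begins: read the wrist's pose just before it. camera_info takes no time and is no camera call; for the wrist camera it gives the pose at the moment of the call.
- ctrl.finish_job(): hands the job in, once; it reports no verdict.
The state is a dict: "t": time; "joint_pos": joint angles; "dq": joint speeds; "effort": joint torques, N m; "tcp_pos": TCP position; "eef_rot": TCP orientation; "contact_force": force on the tool from outside, world axes, zero at the start; "ft_torque": the same for the moment, N m; "gripper_width": finger opening in mm.
Only numpy, scipy, OpenCV 4.12 (cv2) and the standard library are available. Lean on these libraries where they do the work, as an engineer would, in place of code of your own. Each camera call takes 0.05 s, during which the arm holds its last target.

## Task

Seal the steel ingredient drum on the bakery bench: press its lid fully down, and only then push the lever of the clamp band round past centre so that it snaps shut against the band. It takes only pressing and pushing with the fingertips: lift nothing, and leave the saucepan, cutter, brush and scraper where they are.

Things in the scene. Friction and masses are not known exactly. Their poses are not given: they have to be found in the camera images.
- drum: Upright steel drum, full and heavy, it does not move: 200 mm in diameter, 202 mm high. Origin: centre of its underside; z up along its axis. A 21 mm high dull-grey galvanised clamp band (215 mm outside diameter, 181 to 202 mm above the bench) runs round its top; the band's gap and lever rivet are on the drum's own -x side.
- lid (a joint): How far the drum's lid is pressed down, m: proud at the start (0 to 0.002), 0.008 when fully down on its hard stop. A tight gasket: pressing takes about 6 to 10 N and the lid stays where it is left. It moves only straight down, wherever it is pressed, and cannot come off.
- lid_middle (a point): Centre of the top face of the lid's flat, dished middle (176 mm across), on the drum's axis: about 195 mm above the bench when proud, 187 mm when down. The lid's raised rim round it is 207 mm across and 9 mm higher.
- lever (a joint): Angle of the band's lever about its upright rivet, rad: 0 = shut against the band (stop), 2.5 = wide open (stop); grows counter-clockwise from above. Starts at 1.8 to 2.4. Above 1.45 it turns freely and stays where left; from there to dead centre (0.22) the band springs against it, at most near 1.0, about 6 N at point lever_outside; below 0.2 it snaps shut by itself and stays.
- lever_rivet (a point): The upright rivet on which the lever turns, at the lever's mid-height, 191.5 mm above the bench, 115 mm from the drum's axis, at (-113.6, 18.0) mm in the drum's own x, y.
- lever_outside (a point): Place to push: outer (convex) face of the lever, 85 mm along it from the rivet, mid-height. Shut it lies at (-74.6, 93.3) mm in the drum's x, y, 119.5 mm from its axis; at lever angle a that point is turned by +a about the rivet. The lever is a grey steel channel strip 17 mm high (183 to 200 mm above the bench), 8 mm thick, 112 mm long, curved to lie round the band when shut.
- lever_tip (a point): Outer end of the lever's short, outward-bent end tab. Shut, it is 125 mm from the drum's axis. Below the lever is free air down to the bench, all along its swing.
- saucepan: Bystander: empty steel saucepan, 156 mm in diameter, 85 mm high, 0.8 kg, long handle towards its own +y, 235 mm out and 92 mm up. Origin at the centre of its underside. Leave alone.
- cutter: Bystander: steel ring scone cutter, 70 mm in diameter, 45 mm high. Origin at the centre of its underside. Leave alone.
- brush: Bystander: pastry brush lying along its own x on the bench. Leave alone.
- scraper: Bystander: bench scraper lying flat, 150 mm steel blade with a black bar grip, under 30 mm high. Origin underneath its middle. Leave alone.
Not all that is in view belongs to the job. What is shaped like the drum but black or blue is not meant.

How it is judged (in metres and radians):
On the way, in this order (a step that is already met when the one before it is completed fails the run):
1. the lid is pressed down while the lever is still open (value of joint lid above 0.0065 m and value of joint lever above 0.5 rad), for 0.2 s.
2. the lever is shut against the band (value of joint lever below 0.05 rad and value of joint lid above 0.0065 m), for 0.2 s.
At the end, for the whole second after the job is handed in: The lid is down to within 1.5 mm of its stop, the lever is shut (within 0.05 rad of its stop), and each bystander is within 20 mm of where it was (all of step 2 and distance of each of saucepan, cutter, brush, scraper from where it was at the start of the episode below 0.02 m); the robot touches nothing.
It fails at once if the lever is swung past centre before the lid is down (value of joint lever below 0.22 rad and value of joint lid below 0.006 m).
It fails at once if a bystander is pushed about or lifted (distance of any of saucepan, cutter, brush, scraper from where it was at the start of the episode above 0.02 m).
It also fails if it takes over 48 s, if anything falls off the work surface, if the arm or the gripper's body presses on something with over 40 N, if the wrist force passes 120 N, or if a joint passes its speed limit or range.

## Working session

There is one attempt and no reset: what is moved stays moved. The work goes in short steps, Python scripts to look and compute and a tool call to move; the robot and the scene stay as the last step left them, time stands still between calls to the robot, and variables do not carry over. Pictures are saved under pics/ and viewed, and the job is handed in when it is done.

Besides the shell and the picture viewer there is one more tool, called after "Call:" as name(argument=value, ...) on one line, values as JSON. send_rows: Moves the arm, as the interface text tells. Its arguments: {"type":"object","properties":{"rows":{"type":"array","items":{"type":"object","properties":{"tx":{"type":"number"},"ty":{"type":"number"},"tz":{"type":"number"},"twist":{"type":"number"}}}},"grip":{"type":"number"}},"required":["rows"]}

```bash
mkdir -p pics; ls
python3 - <<'E'
from bench import ctrl
import cv2,numpy as np
s=ctrl.state(); print(s)
for n in ["scene","side"]:
    p,d=ctrl.grab_frame(n); cv2.imwrite(f"pics/{n}0.png",p[:,:,::-1]); np.save(f"{n}0.npy",d)
    i=ctrl.camera_info(n); print(n,i)
print(ctrl.camera_info("wrist"))
E
```

```text
pics
{'t': 0.0, 'joint_pos': array([-1.16789057e+00,  2.64745608e-01,  1.60535247e+00,  4.33129683e-05,
        1.27367672e+00, -3.69043596e-02]), 'dq': array([-0.00128125, -0.00030504,  0.00121125, -0.00097723,  0.00035748,
       -0.00018867]), 'effort': array([-1.63915439e-05, -5.02106845e+01, -3.56877923e+01,  7.30429706e-02,
        2.94843328e-02, -1.66238869e-04]), 'tcp_pos': array([ 287.1289671 , -610.11834934,  237.40469733]), 'eef_rot': array([ 1.97836237,  0.44445348, -1.97908499]), 'contact_force': array([-0.30903323, -0.3821377 ,  0.12048737]), 'ft_torque': array([-0.01536711,  0.00415679,  0.01249394]), 'gripper_width': 88.02648482187833}
scene {'mtx': array([[350.38222515,   0.        , 256.69871943],
       [  0.        , 350.38222515, 194.11263463],
       [  0.        ,   0.        ,   1.        ]]), 'world_from_camera': array([[-8.44070408e-01,  4.60145014e-01, -2.75339268e-01,
         7.71632971e+02],
       [ 5.36209311e-01,  7.19511024e-01, -4.41342793e-01,
         4.77384804e+02],
       [-4.97204766e-03, -5.20163871e-01, -8.54052004e-01,
         1.00479395e
[... 449 characters left out ...]
],
       [ 1.98125980e-02, -7.14431428e-01, -6.99424903e-01,
         8.92381928e+02],
       [ 0.00000000e+00,  0.00000000e+00,  0.00000000e+00,
         1.00000000e+00]])}
{'mtx': array([[297.31863964,   0.        , 253.23033747],
       [  0.        , 297.31863964, 188.50115327],
       [  0.        ,   0.        ,   1.        ]]), 'world_from_camera': array([[ 4.26022385e-01, -8.70565233e-01, -2.46213530e-01,
         3.51858356e+02],
       [-9.04707595e-01, -4.10847549e-01, -1.12731802e-01,
        -5.80430005e+02],
       [-3.01583753e-03,  2.70777522e-01, -9.62637231e-01,
         3.83897094e+02],
       [ 0.00000000e+00,  0.00000000e+00,  0.00000000e+00,
         1.00000000e+00]])}
```

View pics/scene0.png

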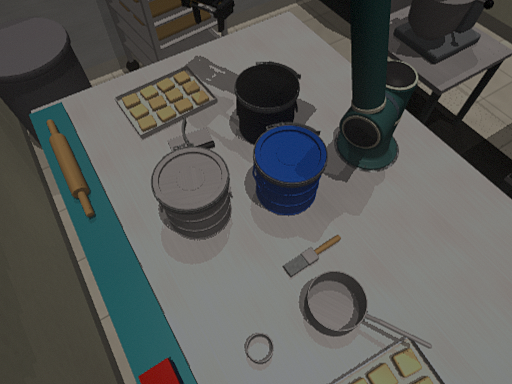

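View pics/side0.png

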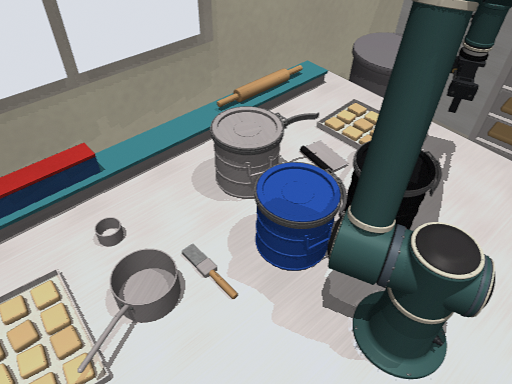

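The steel drum shows at (191,185) in the scene picture and (247,150) in the side picture. Its lever sticks out at about (183,130) and (300,118) respectively. I'll measure these.

```bash
cat > h.py <<'E'
import numpy as np,cv2
from bench import ctrl
def cloud(n,d):
    i=ctrl.camera_info(n);K=i['mtx'];T=i['world_from_camera']
    v,u=np.mgrid[:384,:512]
    P=np.stack([(u-K[0,2])/K[0,0]*d,(v-K[1,2])/K[1,1]*d,d],-1)
    return P@T[:3,:3].T+T[:3,3]
def proj(n,p):
    i=ctrl.camera_info(n);K=i['mtx'];T=np.linalg.inv(i['world_from_camera'])
    q=T[:3,:3]@np.array(p,float)+T[:3,3]; q=K@(q/q[2]); return q[:2]
E
python3 - <<'E'
from h import *
for n,(u0,u1,v0,v1) in dict(scene=(130,250,100,240),side=(200,340,85,205)).items():
    W=cloud(n,np.load(n+'0.npy')); 
    p=cv2.imread(f'pics/{n}0.png')
    cv2.imwrite(f'pics/{n}0c.png',cv2.resize(p[v0:v1,u0:u1],None,fx=4.2,fy=4.2,interpolation=cv2.INTER_CUBIC))
    R=W[v0:v1,u0:u1].reshape(-1,3)
    c=p[v0:v1,u0:u1].reshape(-1,3).astype(int)
    gray=(c.max(1)-c.min(1))<30
    R=R[(R[:,2]>175)&(R[:,2]<225)&gray]
    for k in range(3): print(n,k,np.percentile(R[:,k],[0,2,10,50,90,98,100]).round())
    top=R[(R[:,2]>197)]
    hist=np.histogram(R[:,2],bins=range(175,226,3)); print(hist[0])
    h=np.zeros((500,500),np.uint8); np.save(n+'R.npy',R)
E
grep -n . /dev/null
```

```text
scene 0 [345. 535. 563. 639. 715. 738. 748.]
scene 1 [-304. -249. -171.  -83.   -1.   19.   25.]
scene 2 [179. 188. 193. 195. 204. 206. 209.]
[   0    5   29   48   40  509 1869  430  401  883  243    2    0    0
    0    0]
side 0 [258. 355. 539. 617. 708. 730. 748.]
side 1 [-304. -268. -174.  -82.    9.   58.  102.]
side 2 [175. 183. 191. 195. 203. 205. 207.]
[   7   11   71   78  105  693 1007  254  560  545   42    0    0    0
    0    0]
```

Run:
```python
from h import *
from scipy.optimize import least_squares
for n in ['scene','side']:
    R=np.load(n+'R.npy'); 
    # dish + rim
    best=None
    T=R[(R[:,2]>198)]
    (x,y),r=cv2.minEnclosingCircle(T[:,:2].astype(np.float32)); print(n,'rim mec',x,y,r)
    im=np.zeros((520,520),np.uint8)
    c=np.median(R,0)[:2]
    for q in R:
        i=int(round(q[0]-c[0]+260));j=int(round(260-(q[1]-c[1])))
        if 0<=i<520 and 0<=j<520: cv2.circle(im,(i,j),1,int(np.clip((q[2]-175)*6,30,255)),-1)
    print('img centre',c); cv2.imwrite(f'pics/top_{n}.png',im)
```

```text
scene rim mec 539.1005249023438 -140.3428192138672 222.5319366455078
img centre [638.77863325 -83.21934392]
side rim mec 502.7419738769531 -64.01200866699219 245.97572326660156
img centre [616.67144297 -81.61575325]
```

View pics/top_scene.png

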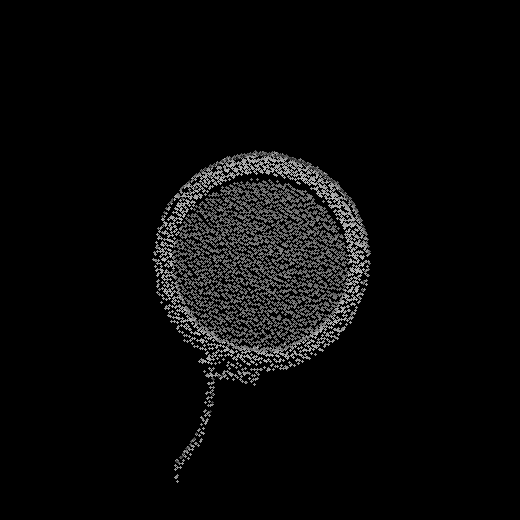

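View pics/top_side.png

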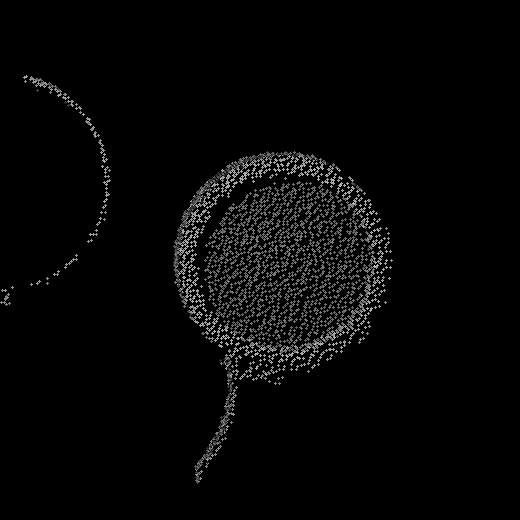

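View pics/scene0c.png

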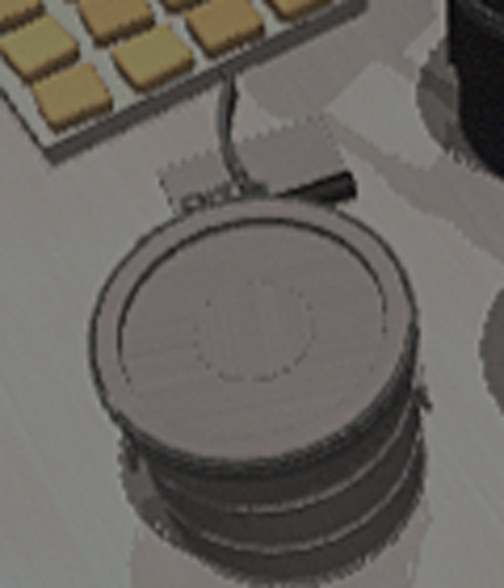

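View pics/side0c.png

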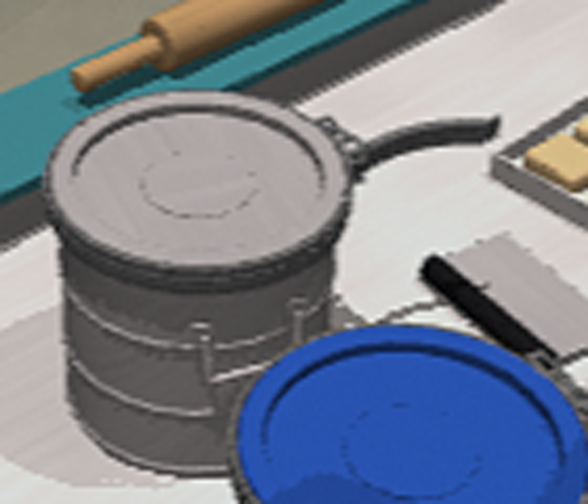

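Run:
```python
from h import *
from scipy.optimize import least_squares
from scipy.spatial.transform import Rotation as Ro
S=np.load('sceneR.npy');D=np.load('sideR.npy')
for n,R in (('scene',S),('side',D)):
    c=np.array([640,-82.])
    # dish centre via flat top points boundary & rim outer boundary by angle
    for nm,sel,lo,hi,q in (('rimout',R[:,2]>199,85,112,97),):
        Q=R[sel]; v=Q[:,:2]-c; r=np.hypot(*v.T); th=np.arctan2(v[:,1],v[:,0]);m=(r>lo)&(r<hi)
        pts=[]
        for a in np.arange(-np.pi,np.pi,.15):
            k=m&(th>=a)&(th<a+.15)
            if k.sum()>4:
                rr=np.percentile(r[k],q); pts.append(c+rr*np.array([np.cos(a+.075),np.sin(a+.075)]))
        pts=np.array(pts)
        f=least_squares(lambda p:np.hypot(pts[:,0]-p[0],pts[:,1]-p[1])-p[2],[*c,104],loss='soft_l1')
        print(n,nm,f.x.round(1),len(pts))
    r=np.hypot(*(R[:,:2]-c).T); print('dish z',np.median(R[r<70,2]),'rim z',np.percentile(R[(r>90)&(r<104),2],[50,80]))
    L=R[(r>122)&(r<260)&(R[:,0]<610)&(R[:,1]<-140)]
    L=L[np.argsort(-L[:,1])]; print(L[::max(1,len(L)//16)].round(0).tolist())
# other drums
for n in ['scene','side']:
    W=cloud(n,np.load(n+'0.npy')).reshape(-1,3); p=cv2.imread(f'pics/{n}0.png').reshape(-1,3).astype(int)
    m=(W[:,2]>170)&(W[:,2]<235)&(p[:,0]>p[:,2]+50)&(W[:,0]>150)&(W[:,0]<600)&(abs(W[:,1])<300)
    print(n,'blue',cv2.minEnclosingCircle(W[m,:2].astype(np.float32)),W[m,2].max())
    m=(W[:,2]>150)&(W[:,2]<235)&(p.max(1)<50)&(W[:,0]>150)&(W[:,0]<600)&(W[:,1]<-90)&(W[:,1]>-450)
    print(n,'black',[np.percentile(W[m,k],[1,50,99]).round() for k in range(3)],m.sum())
s=ctrl.state();print(Ro.from_rotvec(s['eef_rot']).as_matrix().round(3))
```

```text
scene rimout [639.4 -84.6 107.4] 42
dish z 194.32394854273036 rim z [203.54782411 204.91427964]
[[583.0, -195.0, 199.0], [598.0, -198.0, 200.0], [603.0, -199.0, 203.0], [591.0, -201.0, 193.0], [592.0, -210.0, 199.0], [591.0, -217.0, 187.0], [590.0, -225.0, 187.0], [583.0, -234.0, 201.0], [580.0, -240.0, 202.0], [580.0, -247.0, 200.0], [575.0, -256.0, 188.0], [580.0, -262.0, 199.0], [568.0, -268.0, 192.0], [564.0, -271.0, 186.0], [562.0, -276.0, 185.0], [559.0, -280.0, 192.0], [554.0, -284.0, 186.0], [556.0, -290.0, 200.0]]
side rimout [638.9 -82.8 107.3] 42
dish z 193.45353690146834 rim z [202.67226275 203.8467836 ]
[[583.0, -190.0, 202.0], [596.0, -199.0, 201.0], [593.0, -209.0, 199.0], [592.0, -217.0, 199.0], [582.0, -225.0, 193.0], [584.0, -231.0, 193.0], [583.0, -240.0, 183.0], [578.0, -246.0, 201.0], [578.0, -253.0, 183.0], [573.0, -259.0, 198.0], [570.0, -265.0, 200.0], [575.0, -269.0, 200.0], [572.0, -276.0, 198.0], [558.0, -280.0, 189.0], [555.0, -286.0, 192.0], [556.0, -294.0, 199.0]]
scene blue ((356.4400939941406, -5.8498406410217285), 105.40299224853516) 209.14605594795444
scene black [array([158., 268., 556.]), array([-374., -262., -126.]), array([152., 195., 207.])] 2889
side blue ((357.6204833984375, -5.045567035675049), 106.16395568847656) 207.16543406759752
side black [array([155., 197., 586.]), array([-371., -267., -106.]), array([152., 194., 205.])] 1293
[[-0.001  0.426 -0.905]
 [ 0.002 -0.905 -0.426]
 [-1.    -0.002 -0.   ]]
```

```bash
cat >> h.py <<'E'
def R2(a): return np.array([[np.cos(a),-np.sin(a)],[np.sin(a),np.cos(a)]])
C=np.array([639.2,-83.6])
def rivet(yaw): return C+R2(yaw)@[-113.6,18.]
def outside(yaw,a,p=(-74.6,93.3)): 
    r=np.array([-113.6,18.]); return C+R2(yaw)@(r+R2(a)@(np.array(p)-r))
E
python3 - <<'E'
from h import *
from scipy.optimize import least_squares
S=np.load('sceneR.npy');D=np.load('sideR.npy')
for n,R in (('scene',S),('side',D),('both',np.vstack([S,D]))):
    r=np.hypot(*(R[:,:2]-C).T)
    L=R[(r>127)&(r<260)&(R[:,0]<610)&(R[:,1]<-140)][:,:2]
    def res(p):
        yaw,a=p
        rv=rivet(yaw); Q=(L-rv)@R2(-a).T+rv   # undo
        v=(Q-C)@R2(yaw)  # drum frame
        rad=np.hypot(*v.T); al=(np.arctan2(18,-113.6)-np.arctan2(v[:,1],v[:,0]))*115
        return np.r_[rad-115.5, 3*(np.percentile(al,98)-114)]
    for y0 in (1.1,1.25,1.4):
        f=least_squares(res,[y0,2.1],loss='soft_l1'); print(n,f.x.round(3),f.cost.round(1),rivet(f.x[0]).round(1),outside(*f.x).round(1))
E
```

```text
scene [1.265 2.189] 175.6 [ 587.8 -186.5] [ 573.9 -270.2]
scene [1.265 2.189] 175.6 [ 587.8 -186.5] [ 573.9 -270.2]
scene [1.265 2.189] 175.6 [ 587.8 -186.5] [ 573.9 -270.2]
side [1.223 2.284] 343.3 [ 583.5 -184.2] [ 574.  -268.5]
side [1.223 2.284] 343.3 [ 583.5 -184.2] [ 574.  -268.5]
side [1.223 2.284] 343.3 [ 583.5 -184.2] [ 574.  -268.5]
both [1.231 2.267] 527.5 [ 584.3 -184.7] [ 574.1 -268.9]
both [1.231 2.267] 527.5 [ 584.3 -184.7] [ 574.1 -268.9]
both [1.231 2.267] 527.5 [ 584.3 -184.7] [ 574.1 -268.9]
```

Call:
send_rows(grip=0, rows=[{"tx":0,"ty":-0.02,"tz":-0.03,"twist":0},{"tx":0,"ty":-0.408,"tz":-0.679,"twist":0},{"tx":0,"ty":-0.408,"tz":-0.679,"twist":0},{"tx":0,"ty":-0.408,"tz":-0.679,"twist":0},{"tx":0,"ty":-0.408,"tz":-0.679,"twist":0},{"tx":0,"ty":-0.408,"tz":-0.679,"twist":0},{"tx":0,"ty":-0.408,"tz":-0.679,"twist":0},{"tx":0,"ty":-0.408,"tz":-0.679,"twist":0},{"tx":0,"ty":-0.408,"tz":-0.679,"twist":0},{"tx":0,"ty":-0.408,"tz":-0.679,"twist":0},{"tx":0,"ty":-0.408,"tz":-0.679,"twist":0},{"tx":0,"ty":-0.408,"tz":-0.679,"twist":0},{"tx":0,"ty":-0.408,"tz":-0.679,"twist":0},{"tx":0,"ty":-0.408,"tz":-0.679,"twist":0},{"tx":0,"ty":-0.408,"tz":-0.679,"twist":0},{"tx":0,"ty":-0.408,"tz":-0.679,"twist":0},{"tx":0,"ty":-0.408,"tz":-0.679,"twist":0},{"tx":0,"ty":-0.408,"tz":-0.679,"twist":0},{"tx":0,"ty":-0.408,"tz":-0.679,"twist":0},{"tx":0,"ty":-0.408,"tz":-0.679,"twist":0}])

```text
t: 1.77
tcp_pos: [639.1, -85.3, 238.4]
eef_rot: [1.978, 0.441, -1.98]
contact_force: [0.5, -0.0, 0.3]
gripper_width: 0.3
```

Call:
send_rows(rows=[{"tx":0.02,"ty":0,"tz":0},{"tx":0.04,"ty":0,"tz":0},{"tx":0.05,"ty":0,"tz":0},{"tx":0.053,"ty":0,"tz":0},{"tx":0.055,"ty":0,"tz":0},{"tx":0.057,"ty":0,"tz":0},{"tx":0.059,"ty":0,"tz":0},{"tx":0.061,"ty":0,"tz":0},{"tx":0.061,"ty":0,"tz":0},{"tx":0.061,"ty":0,"tz":0}])

```text
invalid input
```

Call:
send_rows(rows=[{"tx":0.02,"ty":0,"tz":0,"twist":0},{"tx":0.04,"ty":0,"tz":0,"twist":0},{"tx":0.05,"ty":0,"tz":0,"twist":0},{"tx":0.053,"ty":0,"tz":0,"twist":0},{"tx":0.055,"ty":0,"tz":0,"twist":0},{"tx":0.057,"ty":0,"tz":0,"twist":0},{"tx":0.059,"ty":0,"tz":0,"twist":0},{"tx":0.061,"ty":0,"tz":0,"twist":0},{"tx":0.061,"ty":0,"tz":0,"twist":0},{"tx":0.061,"ty":0,"tz":0,"twist":0}])

```text
t: 2.6
tcp_pos: [640.1, -84.8, 191.8]
eef_rot: [1.978, 0.441, -1.977]
contact_force: [-3.1, -1.9, 5.7]
gripper_width: 0.6
```

Call:
send_rows(rows=[{"tx":0.002,"ty":0,"tz":0,"twist":0},{"tx":0.004,"ty":0,"tz":0,"twist":0},{"tx":0.006,"ty":0,"tz":0,"twist":0},{"tx":0.006,"ty":0,"tz":0,"twist":0},{"tx":0.006,"ty":0,"tz":0,"twist":0},{"tx":0.006,"ty":0,"tz":0,"twist":0}])

```text
t: 3.1
tcp_pos: [640.2, -84.8, 186.8]
eef_rot: [1.978, 0.441, -1.976]
contact_force: [-3.8, -1.3, 4.0]
gripper_width: 0.4
```

Call:
send_rows(rows=[{"tx":0.002,"ty":0,"tz":0,"twist":0},{"tx":0.004,"ty":0,"tz":0,"twist":0},{"tx":0.006,"ty":0,"tz":0,"twist":0},{"tx":0.007,"ty":0,"tz":0,"twist":0},{"tx":0.007,"ty":0,"tz":0,"twist":0},{"tx":0.007,"ty":0,"tz":0,"twist":0}])

```text
t: 3.6
tcp_pos: [640.3, -84.8, 186.4]
eef_rot: [1.979, 0.44, -1.975]
contact_force: [-12.8, -0.3, 25.4]
gripper_width: 0.4
```

Call:
send_rows(rows=[{"tx":-0.02,"ty":0,"tz":0,"twist":0},{"tx":-0.05,"ty":0,"tz":0,"twist":0},{"tx":-0.08,"ty":0,"tz":0,"twist":0},{"tx":-0.08,"ty":0,"tz":0,"twist":0}])

```text
t: 3.93
tcp_pos: [643.6, -84.6, 250.4]
eef_rot: [1.987, 0.438, -1.965]
contact_force: [1.4, -0.0, 1.7]
gripper_width: 0.2
```

Run:
```python
from h import *
s=ctrl.state();print(s['t'],s['tcp_pos'],s['contact_force'])
for n in ('scene','side'):
    p,d=ctrl.grab_frame(n);cv2.imwrite(f'pics/{n}1.png',p[:,:,::-1])
    W=cloud(n,d).reshape(-1,3);W0=cloud(n,np.load(n+'0.npy')).reshape(-1,3)
    r=np.hypot(*(W0[:,:2]-C).T); m=(r<75)&(abs(W0[:,2]-194)<6)&(abs(W[:,2]-W0[:,2])<15)
    print(n,m.sum(),np.median(W[m,2]-W0[m,2]),np.median(W[m,2]))
y,z=np.array([.426,-.905]),np.array([-.905,-.426])
yaw=1.245
P0=np.array([639.5,-84.8])
for a in (2.25,2.0,1.75,1.5,1.25,1,.75,.5,.3,.15,0):
    o=outside(yaw,a); n=R2(yaw+a)@(np.array([-74.6,93.3])/119.5)
    ny,nz=n@y,n@z
    # corner touches: finger centre offset
    f=o+n*(17.5*abs(ny)+9*abs(nz))
    d=f-P0; print(a,o.round(),n.round(2),f.round(),'ty',(d@y/800).round(4),'tz',(d@z/800).round(4))
```

```text
3.9333 [643.56124429 -84.56593513 250.39687086] [ 1.43799923 -0.02593095  1.73833697]
scene 1513 -7.670188897815478 186.62268081802813
side 1194 -7.690343838742706 185.65652746242546
2.25 [ 575. -270.] [ 0.86 -0.52] [ 592. -280.] ty 0.1952 tz 0.1575
2.0 [ 555. -264.] [ 0.7  -0.71] [ 568. -278.] ty 0.181 tz 0.1834
1.75 [ 536. -254.] [ 0.5  -0.86] [ 545. -270.] ty 0.1594 tz 0.2051
1.5 [ 521. -240.] [ 0.27 -0.96] [ 526. -258.] ty 0.1353 tz 0.2207
1.25 [ 509. -222.] [ 0.03 -1.  ] [ 510. -242.] ty 0.1084 tz 0.2302
1 [ 503. -202.] [-0.22 -0.98] [ 498. -221.] ty 0.0788 tz 0.2321
0.75 [ 501. -181.] [-0.45 -0.89] [ 493. -197.] ty 0.0487 tz 0.2254
0.5 [ 505. -160.] [-0.66 -0.75] [ 495. -172.] ty 0.0211 tz 0.2098
0.3 [ 512. -145.] [-0.8 -0.6] [ 502. -152.] ty 0.0026 tz 0.1918
0.15 [ 518. -134.] [-0.88 -0.48] [ 510. -139.] ty -0.0082 tz 0.1755
0 [ 527. -124.] [-0.94 -0.34] [ 517. -128.] ty -0.0163 tz 0.1616
```

Call:
send_rows(rows=[{"tx":0,"ty":0.05,"tz":0.03,"twist":0},{"tx":0,"ty":0.1,"tz":0.065,"twist":0},{"tx":0,"ty":0.14,"tz":0.09,"twist":0},{"tx":0,"ty":0.18,"tz":0.116,"twist":0},{"tx":0,"ty":0.2,"tz":0.13,"twist":0},{"tx":0,"ty":0.2175,"tz":0.14,"twist":0},{"tx":0,"ty":0.2175,"tz":0.14,"twist":0},{"tx":0,"ty":0.2175,"tz":0.14,"twist":0},{"tx":0,"ty":0.2175,"tz":0.14,"twist":0}])

```text
t: 4.78
tcp_pos: [612.7, -287.8, 242.5]
eef_rot: [1.977, 0.445, -1.979]
contact_force: [-0.4, -0.6, 0.0]
gripper_width: 0.7
```

Run:
```python
from h import *
s=ctrl.state();print(s['t'],s['tcp_pos'],s['contact_force'])
p,d=ctrl.grab_frame('wrist');cv2.imwrite('pics/w2.png',p[:,:,::-1])
p,d=ctrl.grab_frame('side');cv2.imwrite('pics/s2.png',cv2.resize(p[60:220,180:380,::-1],None,fx=3.5,fy=3.5))
```

```text
4.7833 [ 612.73426582 -287.75332477  242.54229075] [-0.42683279 -0.58864273  0.02397742]
```

View pics/w2.png

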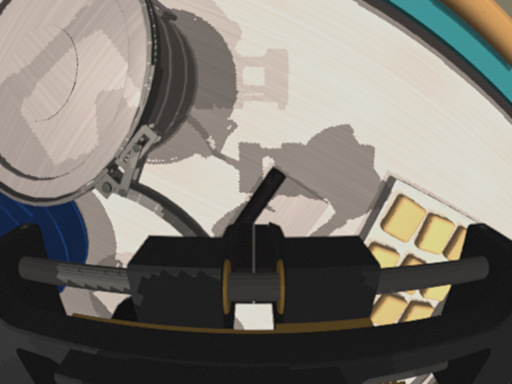

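View pics/s2.png

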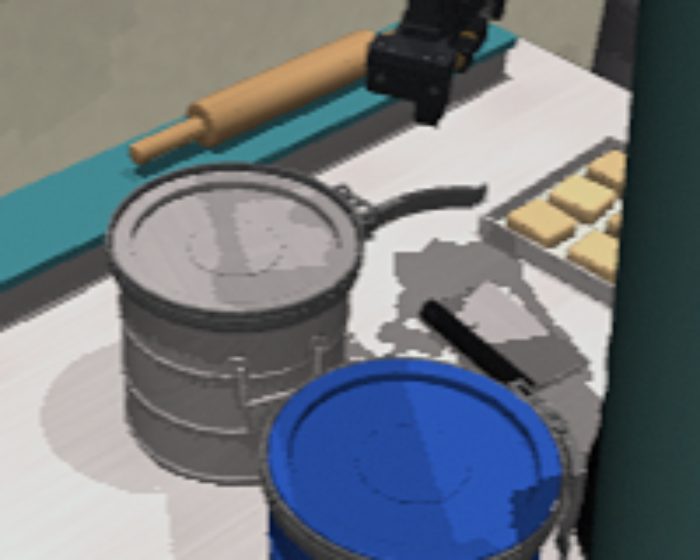

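The wrist picture shows the lever running from the rivet at (112,187) to beside the fingertip at (215,237). The side picture shows the finger on the lever's outer side, so I'll lower there.

Call:
send_rows(rows=[{"tx":0.02,"ty":0,"tz":0,"twist":0},{"tx":0.045,"ty":0,"tz":0,"twist":0},{"tx":0.065,"ty":0,"tz":0,"twist":0},{"tx":0.075,"ty":0,"tz":0,"twist":0},{"tx":0.077,"ty":0,"tz":0,"twist":0},{"tx":0.077,"ty":0,"tz":0,"twist":0}])

```text
t: 5.38
tcp_pos: [612.7, -288.2, 181.5]
eef_rot: [1.977, 0.444, -1.978]
contact_force: [-0.2, 1.1, -0.0]
gripper_width: 0.5
```

Run:
```python
from h import *
s=ctrl.state();print(s['t'],s['tcp_pos'],s['contact_force'])
p,d=ctrl.grab_frame('side');cv2.imwrite('pics/s3.png',cv2.resize(p[60:220,180:380,::-1],None,fx=3.5,fy=3.5))
y,z=np.array([.426,-.905]),np.array([-.905,-.426])
P0=s['tcp_pos'][:2];yaw=1.245
for a in (2.25,2.0,1.75,1.5,1.25,1,.75,.5,.3,.15,0):
    o=outside(yaw,a); n=R2(yaw+a)@(np.array([-74.6,93.3])/119.5)
    ny,nz=n@y,n@z
    f=o+n*(17.5*abs(ny)+9*abs(nz))
    d=f-P0; print(a,f.round(),'ty',(d@y/800).round(4),'tz',(d@z/800).round(4))
```

```text
5.3833 [ 612.70526543 -288.1781839   181.48802465] [-0.21014996  1.08220272 -0.01007171]
2.25 [ 592. -280.] ty -0.0206 tz 0.0189
2.0 [ 568. -278.] ty -0.0348 tz 0.0448
1.75 [ 545. -270.] ty -0.0564 tz 0.0665
1.5 [ 526. -258.] ty -0.0806 tz 0.0821
1.25 [ 510. -242.] ty -0.1074 tz 0.0916
1 [ 498. -221.] ty -0.137 tz 0.0935
0.75 [ 493. -197.] ty -0.1671 tz 0.0867
0.5 [ 495. -172.] ty -0.1947 tz 0.0712
0.3 [ 502. -152.] ty -0.2132 tz 0.0532
0.15 [ 510. -139.] ty -0.224 tz 0.0369
0 [ 517. -128.] ty -0.2321 tz 0.023
```

View pics/s3.png

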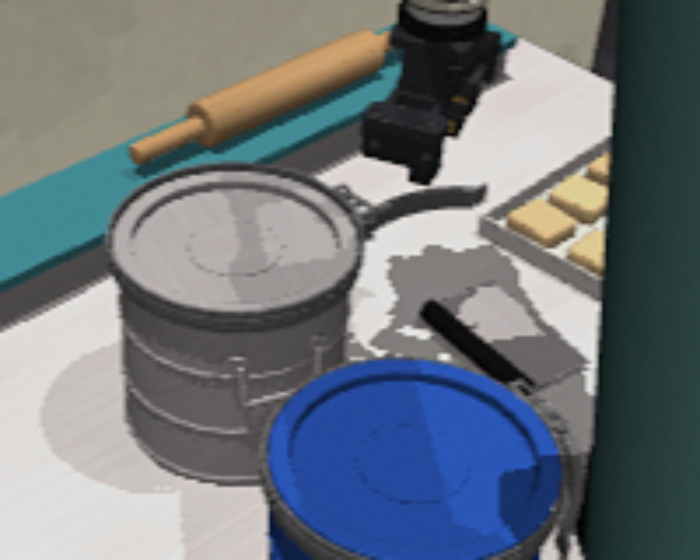

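Call:
send_rows(rows=[{"tx":0,"ty":-0.01,"tz":0.01,"twist":0},{"tx":0,"ty":-0.0206,"tz":0.019,"twist":0},{"tx":0,"ty":-0.028,"tz":0.033,"twist":0},{"tx":0,"ty":-0.035,"tz":0.045,"twist":0},{"tx":0,"ty":-0.046,"tz":0.056,"twist":0},{"tx":0,"ty":-0.056,"tz":0.0665,"twist":0},{"tx":0,"ty":-0.068,"tz":0.075,"twist":0},{"tx":0,"ty":-0.08,"tz":0.082,"twist":0},{"tx":0,"ty":-0.08,"tz":0.082,"twist":0},{"tx":0,"ty":-0.08,"tz":0.082,"twist":0}])

```text
t: 6.27
tcp_pos: [526.2, -259.2, 182.8]
eef_rot: [1.979, 0.441, -1.976]
contact_force: [0.5, 0.7, 0.1]
gripper_width: 0.5
```

Run:
```python
from h import *
s=ctrl.state();print(s['t'],s['tcp_pos'],s['contact_force'])
p,d=ctrl.grab_frame('side');cv2.imwrite('pics/s4.png',cv2.resize(p[60:220,180:380,::-1],None,fx=3.5,fy=3.5))
```

```text
6.2667 [ 526.15771818 -259.24668749  182.75500963] [0.54330845 0.65630861 0.1360619 ]
```

View pics/s4.png

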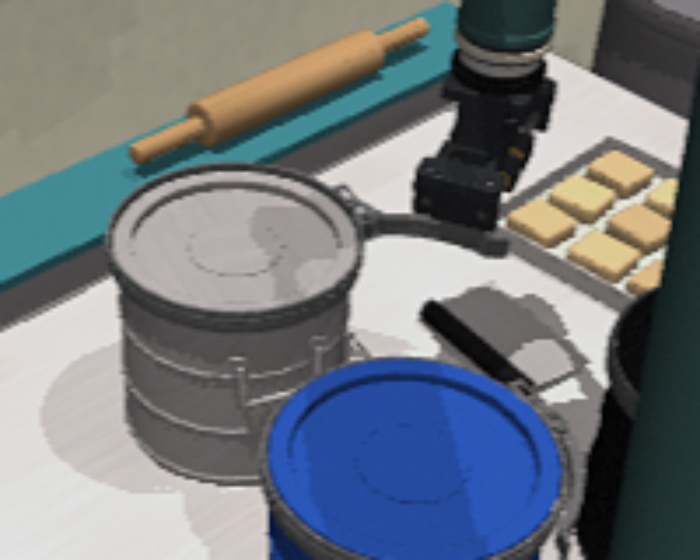

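Call:
send_rows(rows=[{"tx":0,"ty":-0.013,"tz":0.005,"twist":0},{"tx":0,"ty":-0.0274,"tz":0.0096,"twist":0},{"tx":0,"ty":-0.042,"tz":0.011,"twist":0},{"tx":0,"ty":-0.057,"tz":0.0115,"twist":0},{"tx":0,"ty":-0.072,"tz":0.0085,"twist":0},{"tx":0,"ty":-0.087,"tz":0.0047,"twist":0},{"tx":0,"ty":-0.101,"tz":-0.0025,"twist":0},{"tx":0,"ty":-0.115,"tz":-0.011,"twist":0},{"tx":0,"ty":-0.115,"tz":-0.011,"twist":0},{"tx":0,"ty":-0.115,"tz":-0.011,"twist":0}])

```text
t: 7.15
tcp_pos: [494.0, -170.7, 181.5]
eef_rot: [1.975, 0.446, -1.979]
contact_force: [-3.2, -1.4, 1.3]
gripper_width: 0.2
```

Run:
```python
from h import *
s=ctrl.state();print(s['t'],s['tcp_pos'],s['contact_force'])
p,d=ctrl.grab_frame('side');cv2.imwrite('pics/s5.png',cv2.resize(p[60:220,180:380,::-1],None,fx=3.5,fy=3.5))
```

```text
7.15 [ 494.02770624 -170.69035815  181.48988903] [-3.15493617 -1.4324208   1.3005635 ]
```

View pics/s5.png

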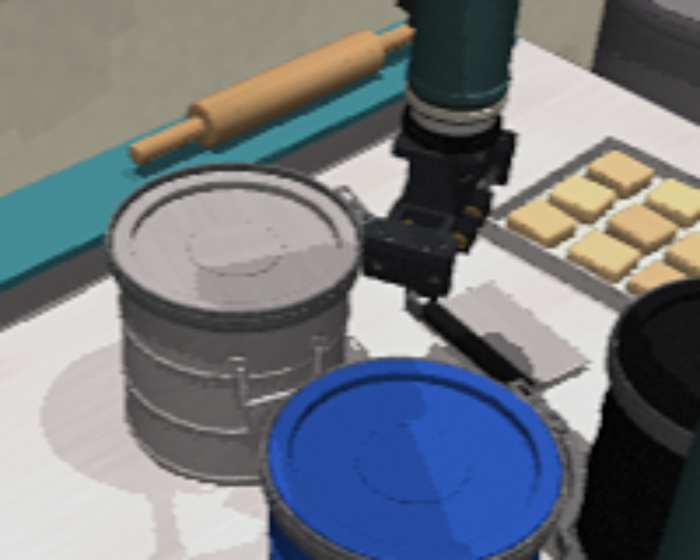

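Call:
send_rows(rows=[{"tx":0,"ty":-0.009,"tz":-0.009,"twist":0},{"tx":0,"ty":-0.018,"tz":-0.018,"twist":0},{"tx":0,"ty":-0.024,"tz":-0.026,"twist":0},{"tx":0,"ty":-0.029,"tz":-0.034,"twist":0},{"tx":0,"ty":-0.033,"tz":-0.041,"twist":0},{"tx":0,"ty":-0.037,"tz":-0.048,"twist":0},{"tx":0,"ty":-0.037,"tz":-0.048,"twist":0},{"tx":0,"ty":-0.037,"tz":-0.048,"twist":0}])

```text
t: 7.87
tcp_pos: [517.4, -128.7, 181.8]
eef_rot: [1.978, 0.443, -1.977]
contact_force: [-0.6, -0.8, 0.5]
gripper_width: 0.3
```

Run:
```python
from h import *
s=ctrl.state();print(s['t'],s['tcp_pos'],s['contact_force'])
p,d=ctrl.grab_frame('side');cv2.imwrite('pics/s6.png',cv2.resize(p[60:220,180:380,::-1],None,fx=3.5,fy=3.5))
```

```text
7.8667 [ 517.38268283 -128.73721476  181.84715218] [-0.63686946 -0.78541937  0.47036857]
```

View pics/s6.png

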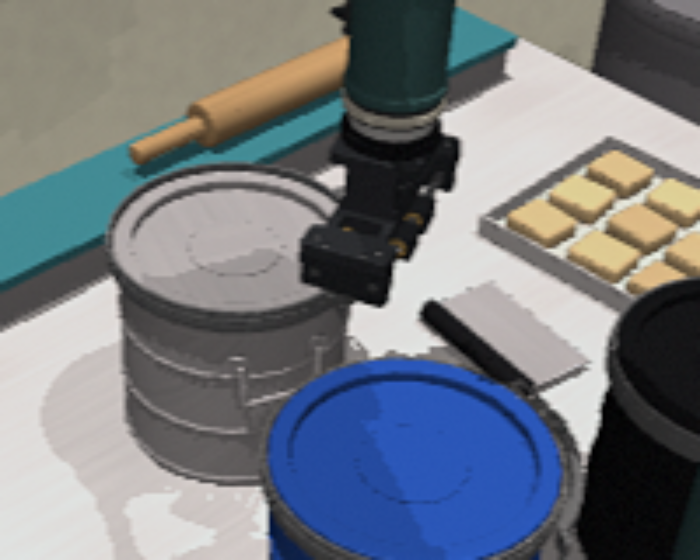

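Call:
send_rows(rows=[{"tx":0,"ty":0,"tz":-0.003,"twist":0},{"tx":0,"ty":0,"tz":-0.006,"twist":0},{"tx":0,"ty":0,"tz":-0.009,"twist":0},{"tx":0,"ty":0,"tz":-0.009,"twist":0}])

```text
t: 8.25
tcp_pos: [518.0, -128.5, 181.8]
eef_rot: [1.964, 0.441, -1.991]
contact_force: [-17.7, -8.4, 11.6]
gripper_width: 0.4
```

Firm stop felt. Backing out radially, then up and away.

Call:
send_rows(rows=[{"tx":0,"ty":0,"tz":0.01,"twist":0},{"tx":0,"ty":0,"tz":0.028,"twist":0},{"tx":0,"ty":0,"tz":0.028,"twist":0},{"tx":-0.04,"ty":0,"tz":0.028,"twist":0},{"tx":-0.08,"ty":0,"tz":0.028,"twist":0},{"tx":-0.12,"ty":0,"tz":0.028,"twist":0},{"tx":-0.12,"ty":0.05,"tz":0.028,"twist":0},{"tx":-0.12,"ty":0.1,"tz":0.028,"twist":0},{"tx":-0.12,"ty":0.15,"tz":0.028,"twist":0},{"tx":-0.12,"ty":0.2,"tz":0.028,"twist":0},{"tx":-0.12,"ty":0.25,"tz":0.028,"twist":0},{"tx":-0.12,"ty":0.25,"tz":0.028,"twist":0},{"tx":-0.12,"ty":0.25,"tz":0.028,"twist":0}])

```text
t: 9.33
tcp_pos: [588.7, -318.3, 276.4]
eef_rot: [1.979, 0.441, -1.981]
contact_force: [-0.9, 0.9, 0.5]
gripper_width: 0.7
```

Run:
```python
from h import *
s=ctrl.state();print(s['t'],s['tcp_pos'],s['contact_force'],np.abs(s['dq']).max())
for n in ('scene','side'):
    p,d=ctrl.grab_frame(n);q=p[:,:,::-1]
    q=q[100:240,120:260] if n=='scene' else q[85:205,200:340]
    cv2.imwrite(f'pics/{n}9.png',cv2.resize(q,None,fx=4.2,fy=4.2,interpolation=cv2.INTER_CUBIC))
    W=cloud(n,d).reshape(-1,3);W0=cloud(n,np.load(n+'0.npy')).reshape(-1,3)
    r=np.hypot(*(W[:,:2]-C).T); print(n,'dish',np.median(W[(r<70)&(abs(W[:,2]-190)<10),2]))
    th=np.degrees(np.arctan2(W[:,1]-C[1],W[:,0]-C[0]))%360
    m=(W[:,2]>180)&(W[:,2]<206)&(r>90)&(r<240)
    for a in range(130,300,10):
        k=m&(th>=a)&(th<a+10); print(a,k.sum(),np.percentile(r[k],[95,100]).round(1) if k.sum() else '',end=' | ')
    print()
```

```text
9.3333 [ 588.6687514  -318.3029227   276.42794642] [-0.8697778   0.93692134  0.48908729] 0.04620203456572997
scene dish 186.67423588478448
130 39 [107.4 107.8] | 140 133 [238.4 239.2] | 150 221 [237.  239.8] | 160 221 [237.  239.6] | 170 185 [237.6 239.9] | 180 94 [236.3 239.4] | 190 57 [117.3 119.3] | 200 56 [118.5 121.7] | 210 57 [118.1 119.9] | 220 55 [117.4 120.5] | 230 65 [117.4 120.8] | 240 53 [117.5 120.2] | 250 62 [118.5 119.4] | 260 55 [120.6 123.7] | 270 42 [107.9 110. ] | 280 42 [108.1 111.2] | 290 41 [108.6 109.3] | 
side dish 185.67755673860995
130 53 [110.1 111.2] | 140 112 [238.1 239.7] | 150 250 [236.8 239.3] | 160 270 [236.3 239.9] | 170 246 [237.8 239.7] | 180 87 [237.4 239.4] | 190 47 [118.2 118.7] | 200 44 [117.7 118.3] | 210 37 [117.5 118. ] | 220 32 [115.3 118.1] | 230 39 [117.  118.9] | 240 34 [117.2 118.5] | 250 36 [117.6 118.5] | 260 33 [119.  124.9] | 270 28 [108.3 109.1] | 280 29 [106.9 107.9] | 290 26 [108.6 109.4] |
```

View pics/scene9.png

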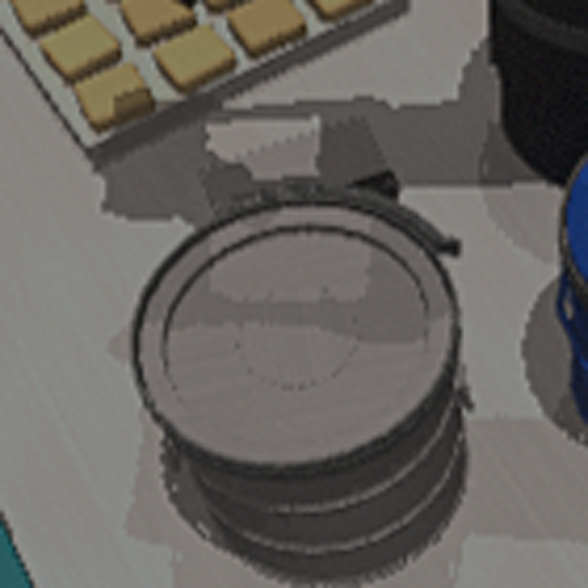

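View pics/side9.png

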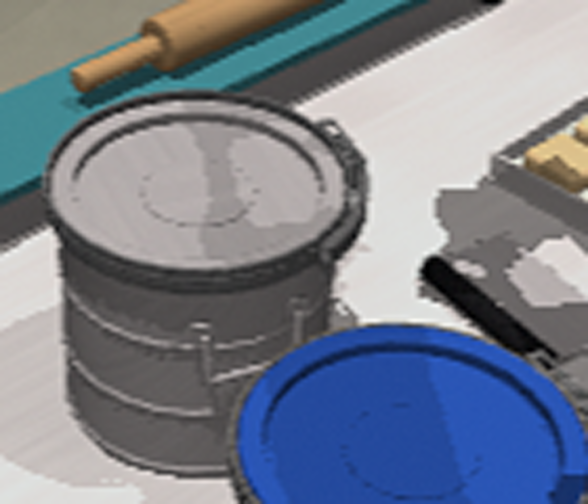

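The lever lies shut against the band: its outer face is 118 to 119 mm from the drum's axis all along. The lid's middle is at 186 mm, and the bystanders in view are where they were. Handing in.

```bash
python3 -c "
from bench import ctrl
print(ctrl.finish_job())"
```

```text
the job is handed in; nothing more can be done
None
```

I pressed the drum's lid fully down with the shut fingertips, then pushed the clamp lever round from about 2.25 rad until it snapped shut. I backed the arm off and handed the job in; no verdict was reported.

- **Lid:** it reached a hard stop at about 25 N. It dropped 7.7 mm in both fixed cameras, and its middle now reads 186–187 mm against a nominal 187 mm.
- **Lever:** it met a firm stop at about 18 N when I pressed it after the snap. Its outer face now lies 118–119 mm from the drum's axis along most of its length, against a nominal 119.5 mm.
- **Arm:** the tool is clear, and the force reading is about 1 N, which is sensor noise. The clock was at 9.3 s, against the 48 s limit.
- **Bystanders:** the scraper looks unmoved in the last pictures. I did not check the saucepan, cutter or brush at the end, but the tool's path stayed well away from them.

No check failed. One move call was refused because I left "twist" out of its rows, and nothing moved. The two cameras differed by about 1 mm in height and 0.1 rad in the lever's starting angle.

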